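# Mount, lock and charge a feeder bowl

### The job

Set up the small bowl feeder: lift the bowl and seat it fully home on the two pegs of the drive unit, with its lug on the side of the swing clamp, then swing the clamp's arm all the way in over the lug to lock it. After that put the loose brass fitting into the bowl for a trial run, and leave the grease pot, press pad and brass puck where they are.

Things in the scene. Friction and masses are not known exactly. Their poses are not given: they have to be found in the camera images.
- bowl: The feeder bowl, loose, about 0.35 kg: round open steel bowl, 124 mm outer diameter, rim at z = 59 mm, on an oblong aluminium foot (60 mm along x, 110 along y, 14 thick). Origin: centre of the foot's underside, z up. Two 11.5 mm holes, 14 mm deep, open below at x = 0, y = +38 and y = -28 mm; they fit the drive's pegs one way round only, with the bowl's axes along the drive's.
- bowl_grip (a point): Centre of the top of the bowl's black grip fin, 98 mm above the underside of the foot; axes as the bowl's. The fin is 40 mm along x, 12 mm thick along y and 36 mm tall (z = 62 to 98 mm of the bowl), with a thinner neck and a hub of radius 13 mm below.
- bowl_floor (a point): Centre of the bowl's inner floor, 18 mm above the underside of the foot. Inner radius about 52 mm here, 58 mm at the rim 41 mm higher; the wall is 3 mm thick. The hub stands up 13 mm from the floor here.
- bowl_lug (a point): Centre of the top of the bowl's lug near its end, at x = -90 mm, z = 10 mm of the bowl. The lug is a flat aluminium tongue 30 mm wide and 10 mm thick, level with the underside, that sticks out along the bowl's -x to x = -105 mm.
- drive: The feeder's drive unit, fixed to the bench: round grey body with an aluminium top plate, 124 mm across, at z = 60 mm. Origin: centre of its underside on the bench; z up; the clamp stands on its -x side, a black gland on its +x side. Two steel pegs, 9 mm across, 12 mm tall (the top 4 mm conical), stand on the plate at x = 0, y = +38 and y = -28 mm.
- seat (a point): Centre of the drive's top plate, 60 mm above the bench, where the bowl's origin comes to lie; axes as the drive's.
- clamp_pivot (a point): Point on the upright axis of the swing clamp at the underside of its arm, at x = -90 mm, y = -45 mm, z = 72 mm in the drive's frame. A steel column of 9 mm radius stands below it.
- clamp_knob (a point): Point on the axis of the clamp's upright black round knob, 10 mm below the knob's top: the place to take it. The knob is 14 mm across and reaches 39 mm above the 8 mm thick steel arm; it stands 45 mm from the pivot's axis; this point is 37 mm above clamp_pivot, 109 mm above the bench.
- clamp (a joint): Angle of the clamp's arm in rad, 0 to 1.5. At 0 (a stop) the arm points along the drive's +y, over the seated bowl's lug with 2 mm to spare, its knob above the lug; positive values turn it outward, anticlockwise from above, toward the drive's -x. It starts open (1.0 to 1.3), has light friction (about 1 N at the knob) and stays where it is left.
- fitting: Brass push-in fitting, a stepped round and hexagonal piece, 17 x 19 mm across and 24 mm tall, 22 g, standing upright on the bench. Origin: centre of its underside; z up.
- curtain_top (a point): Top of the upright post of the light curtain that stands on the bench between the fitting's side and the feeder's side, 307 mm above the bench. The post is fixed and solid, 40 mm along world x and 65 mm along world y about this point, down to the bench: carry things over it or well round it.
- grease_pot: squat round grey pot, 48 mm across, 32 mm tall, loose on the bench, not to be disturbed. Origin: centre of its underside.
- press_pad: round grey press pad with a thin neck, 30 mm across, 18 mm tall, loose on the bench, not to be disturbed. Origin: centre of its underside.
- height_puck: low brass puck, 32 mm across, on a black oblong pad 34 x 52 mm, 20 mm tall in all, loose on the bench, not to be disturbed. Origin: centre of its underside.

How it is judged:
By the outcome, as a careful person would: the job done as asked, in the order asked, and still so for the second after the job is handed in, with the robot touching nothing.
It also fails if it takes over 72 s, if anything falls off the work surface, if the arm or the gripper's body presses on something with over 40 N, if the wrist force passes 120 N, or if a joint passes its speed limit or range.

### The arm

A 6-joint arm with a two-finger parallel gripper is mounted at the origin on a cart in front of the work surface, level with it; the furniture and walls round the work are solid. World frame = base frame: x ahead of the robot, y to its left, z up, the work surface at z = 0. Lengths are in m, angles in rad, forces in N, time in s.
With the tool pointing down it reaches from about 0.25 to 0.725 m from the base axis. Payload 4 kg.
Tool frame: the origin (TCP) lies midway between the tips of the shut fingers; the grasp point (between the pads) lies bot.pinch_z behind it (bot.pinch_z is the distance from the TCP to the grasp point, in m); z points along the fingers, y is the line along which they close (so a half turn about z gives the same grasp; the last joint's range is limited). The gripper opens to 85 mm and grips with 20 to 120 N. Pads are 22 mm wide; open, the fingers measure 114 mm over their backs; the gripper's body (76 mm by 85 mm) begins 54 mm behind the grasp point. The pads swing forward as they close: fully open they stand 13 mm farther back than shut.
Start: joints at [-1.121, 0.241, 0.005, 1.335, 0, 1.571], TCP at [0.217, -0.45, 0.231] pointing down, gripper open.
Joint ranges: [-2.72, 2.72], [-1.05, 1.87], [-1.09, 1.28], [-1.99, 2.15], [-1.42, 1.44], [-3.14, 3.14]. Speed limits (rad/s): [2.79, 2.79, 3.14, 3.14, 3.14, 3.14].

### API

Orientations are given as a unit quaternion [x, y, z, w].
In Python, from workcell import bot, cams, readout gives the robot as it stands (bot), with the cameras (cams) and the readings (readout).
- The arm moves only by the shell command python3 jog.py 'ROWS'. ROWS is a JSON list of rows, 1 to 10 of them, each of 7 numbers: a rotation vector rx, ry, rz in rad, then dx, dy, dz in m, then the finger opening in m; each row is the pose to reach, as a shift and turn from the pose commanded when the command began, along the tool's axes at that moment; what a row does not reach only later rows make up. A row lasts 1/8 s, in which the tool goes at most 0.0625 m and 0.188 rad, less where a joint would pass 70% of its speed; a pose out of reach is approached as far as the arm can. The fingers move at their own pace and stop on an object; the grip force is fixed at half the most. Time passes only in rows, so rows that do not move let the fingers close. It prints the time, the measured TCP pose, the force, the opening and the grip force at its end.
- readout.get_obs(): the state, without advancing time (a new reading comes with each control period).
- cams.camera(name): name is "scene" or "side" or "wrist"; returns the picture (384x512x3 uint8, red, green, blue); there is no depth.
- cams.calibration(name): a dict with "mtx" (3x3 intrinsics, pixels), "R" (3x3) and "t" (3): a world point X has camera coordinates R X + t. Camera axes: x right, y down, z forward; pixel columns grow to the right and rows downward; lengths in m; the calibration is good to about 2 mm. A picture is of the moment at which its call begins: read the wrist's pose just before it. calibration takes no time and is no camera call; for the wrist camera it gives the pose at the moment of the call.
- bot.job_done(): hands the job in; it is judged then, once.
The state is a dict: "clock": time; "joint_pos": joint angles; "joint_vel": joint speeds; "tau": joint torques, N m; "eef_pos": TCP position; "tool_rot": TCP orientation; "ft_force": force on the tool from outside, world axes, zero at the start; "ft_torque": the same for the moment, N m; "grip_width": finger opening in m; "grasp_force": force on a finger pad.
Only numpy, scipy, OpenCV 4.12 (cv2) and the standard library are available. Lean on these libraries where they do the work, as an engineer would, in place of code of your own. Each camera call takes 0.05 s, during which the arm holds its last target. There are 200 camera calls.

## Working session

There is one attempt and no reset: what is moved stays moved. The work goes in short steps, Python scripts to look and compute and a shell command to move; the robot and the scene stay as the last step left them, time stands still between calls to the robot, and variables do not carry over. Pictures are saved under pics/ and viewed, at most 12 in all, crops included, and the job is handed in when it is done.

```bash
ls; mkdir -p pics
python3 - <<'E'
from workcell import bot, cams, readout
import cv2,numpy as np
o=readout.get_obs();print(o['clock'],o['eef_pos'],o['tool_rot'],o['grip_width'],bot.pinch_z)
for n in['scene','side']:
    cv2.imwrite(f'pics/{n}0.png',cams.camera(n)[:,:,::-1]);c=cams.calibration(n);print(n,-np.array(c['R']).T@c['t'],np.array(c['R']).round(3).tolist(),c['mtx'][0][0])
E
```

```text
jog.py
pics
workcell.py
0.0 [ 0.21712488 -0.44969081  0.230433  ] [ 9.74812819e-01  2.23022242e-01 -2.31606085e-04 -9.97306236e-04] 0.08512090498469935 0.0187
scene [-0.22684888 -0.87258892  0.8344001 ] [[0.752, -0.658, -0.02], [-0.342, -0.364, -0.866], [0.563, 0.659, -0.499]] 467.92663389871893
side [ 0.27995244 -0.82507524  0.82978658] [[0.973, -0.229, 0.007], [-0.137, -0.605, -0.785], [0.184, 0.763, -0.62]] 390.4307127059407
```

Run:
```python
import cv2
for n in['scene','side']:
    cv2.imwrite(f'pics/{n}1.png',cv2.resize(cv2.imread(f'pics/{n}0.png'),(800,600),interpolation=cv2.INTER_CUBIC))
```

```text
(no output)
```

View pics/scene1.png

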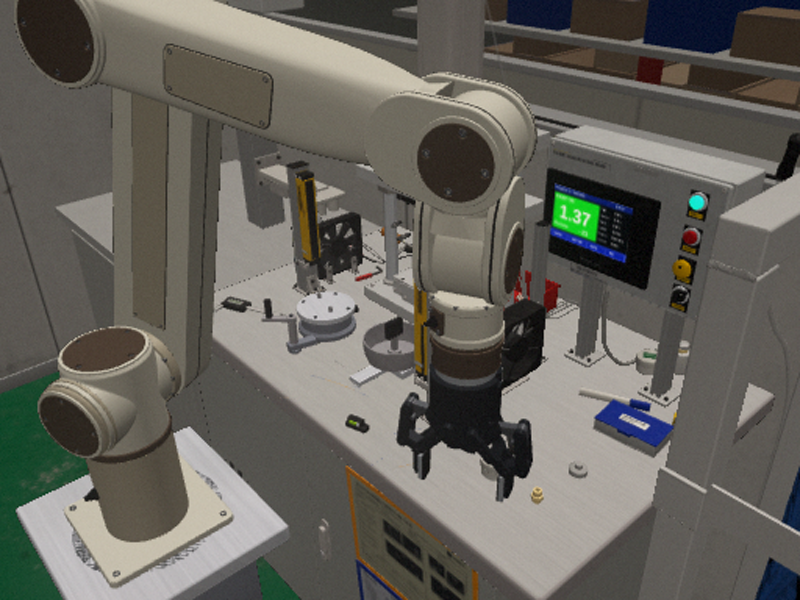

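View pics/side1.png

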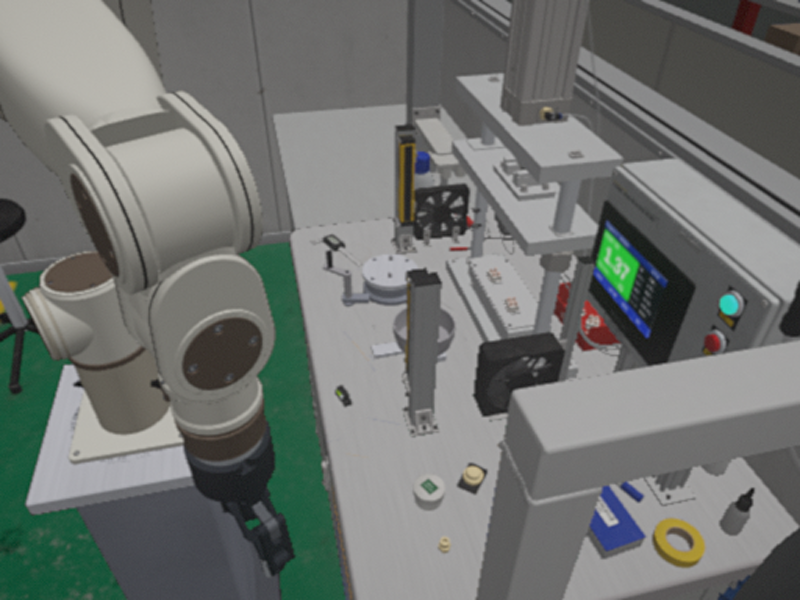

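```bash
cat > h.py <<'E'
from workcell import bot, cams, readout
import cv2,numpy as np
from scipy.spatial.transform import Rotation as Ro
def cal(n):
    c=cams.calibration(n);return tuple(np.array(c[k],float) for k in('mtx','R','t'))
def ray(c,uv):
    K,R,t=c;d=R.T@np.linalg.solve(K,[uv[0],uv[1],1]);return -R.T@t,d
def onz(c,uv,z):
    o,d=ray(c,uv);return o+d*(z-o[2])/d[2]
def proj(c,X):
    K,R,t=c;p=(K@(R@np.atleast_2d(X).T+t[:,None])).T;return p[:,:2]/p[:,2:]
def rel(X,yaw_y=None):
    """shift in tool axes of present commanded~measured pose to TCP target X"""
    o=readout.get_obs();return Ro.from_quat(o['tool_rot']).inv().apply(np.array(X)-o['eef_pos'])
E
python3 - <<'E'
from h import *
s=.64
a=cal('scene');b=cal('side')
for n,c,u,z in[('drive',a,(325,304),.06),('drive',b,(389,271),.06),('bowlrim',a,(392,340),.059),('bowlrim',b,(424,326),.059),('lug',a,(365,375),.01),('lug',b,(383,350),.01),('fit',a,(537,496),.012),('fit',b,(445,546),.012),('knob',a,(267,307),.109),('knob',b,(329,257),.109),('postb',b,(421,425),0),('posttop',b,(424,280),.307),('pot',b,(429,483),.032),('pad',a,(578,466),.018),('puck',b,(474,475),.02),('pivot',a,(293,333),.076)]:
    print(n,onz(c,np.array(u)*s,z).round(3))
E
```

```text
drive [0.526 0.256 0.06 ]
drive [0.517 0.245 0.06 ]
bowlrim [0.539 0.053 0.059]
bowlrim [0.543 0.049 0.059]
lug [0.469 0.052 0.01 ]
lug [0.461 0.051 0.01 ]
fit [ 0.462 -0.378  0.012]
fit [ 0.46  -0.379  0.012]
knob [0.387 0.254 0.109]
knob [0.389 0.255 0.109]
postb [ 0.488 -0.143  0.   ]
posttop [ 0.486 -0.132  0.307]
pot [ 0.462 -0.284  0.032]
pad [ 0.557 -0.384  0.018]
puck [ 0.538 -0.278  0.02 ]
pivot [0.398 0.183 0.076]
```

Run:
```python
from h import *
print(rel([.40,.14,.36]), Ro.from_quat(readout.get_obs()['tool_rot']).as_matrix().round(3).tolist())
K,R,t=cal('wrist');o=readout.get_obs();T=Ro.from_quat(o['tool_rot']).as_matrix()
print(K.round(1).tolist(),'cam in tool',T.T@(-R.T@t-o['eef_pos']),(R@T).round(3).tolist())
```

```text
[ 0.42108064 -0.45184832 -0.12864212] [[0.901, 0.435, -0.001], [0.435, -0.901, 0.002], [0.0, -0.002, -1.0]]
[[286.1, 0.0, 255.0], [0.0, 286.1, 193.8], [0.0, 0.0, 1.0]] cam in tool [ 0.06654585  0.00127443 -0.14317524] [[0.0, 1.0, 0.0], [-0.963, 0.0, -0.268], [-0.268, -0.0, 0.963]]
```

```bash
python3 jog.py '[[0,0,0.15,0.042,-0.045,-0.025,0.085],[0,0,0.3,0.084,-0.09,-0.05,0.085],[0,0,0.45,0.126,-0.135,-0.075,0.085],[0,0,0.45,0.168,-0.18,-0.1,0.085],[0,0,0.45,0.21,-0.226,-0.1,0.085],[0,0,0.45,0.252,-0.271,-0.1,0.085],[0,0,0.45,0.294,-0.316,-0.1,0.085],[0,0,0.45,0.336,-0.361,-0.1,0.085],[0,0,0.45,0.42,-0.45,-0.1,0.085],[0,0,0.45,0.42,-0.45,-0.1,0.085]]'; python3 -c "
from h import *
print(rel([.5,.15,.33]))"
```

```text
clock: 1.35
eef_pos: [0.3937, 0.0359, 0.331]
tool_rot: [0.999, 0.03, -0.002, -0.021]
ft_force: [0.5, -0.4, -0.9]
grip_width: 0.0849
grasp_force: 0.0
[ 0.11295948 -0.10742727  0.00518671]
```

```bash
python3 jog.py '[[0,0,0.03,0.05,-0.05,0,0.085],[0,0,0.03,0.1,-0.1,0,0.085],[0,0,0.03,0.11,-0.11,0,0.085],[0,0,0.03,0.11,-0.11,0,0.085]]'
python3 - <<'E'
from h import *
c=cal('wrist');im=cams.camera('wrist');np.savez('w1.npz',K=c[0],R=c[1],t=c[2],im=im)
print(readout.get_obs()['eef_pos'])
cv2.imwrite('pics/w1.png',cv2.resize(im[:,:,::-1],(800,600),interpolation=cv2.INTER_CUBIC))
E
```

```text
clock: 1.85
eef_pos: [0.5028, 0.0789, 0.3347]
tool_rot: [0.998, 0.052, -0.005, -0.043]
ft_force: [-0.5, -0.4, 0.3]
grip_width: 0.085
grasp_force: 0.0
[0.5031788  0.07955525 0.33476798]
```

View pics/w1.png

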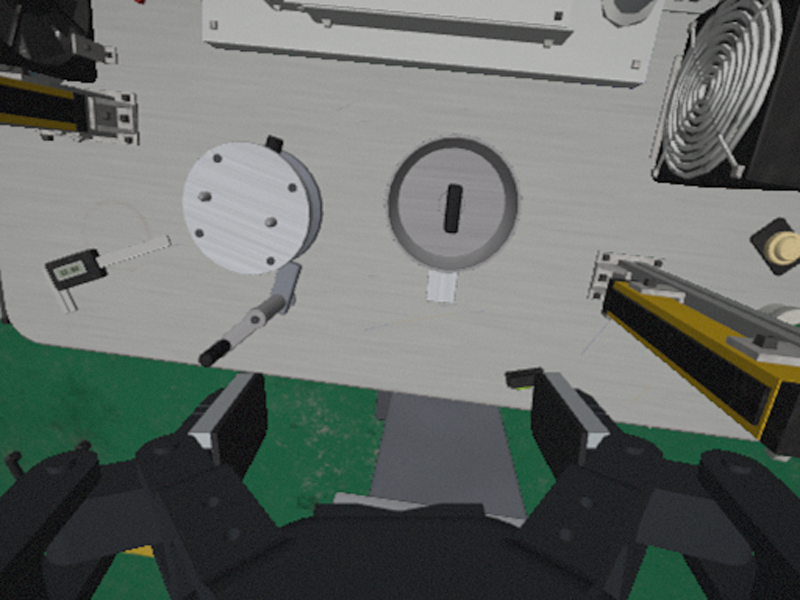

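```bash
python3 jog.py '[[0,0,0,0,-0.04,0.07,0.085],[0,0,0,0,-0.06,0.07,0.085],[0,0,0,0,-0.06,0.07,0.085],[0,0,0,0,-0.06,0.07,0.085],[0,0,0,0,-0.06,0.07,0.085]]'
python3 - <<'E'
from h import *
c=cal('wrist');im=cams.camera('wrist');np.savez('w2.npz',K=c[0],R=c[1],t=c[2],im=im)
o=readout.get_obs();print(o['eef_pos'],Ro.from_quat(o['tool_rot']).as_matrix().round(3).tolist())
p=proj(c,[[.52,.25,.06],[.54,.05,.06]]);print(p)
print(onz(c,(256,100),0))
A=[]
for q in p:
    u,v=[int(round(x)) for x in q];u=min(max(u,65),446);v=max(v,75)
    A.append(cv2.resize(im[v-75:v+75,u-65:u+65,::-1],None,fx=3,fy=3,interpolation=cv2.INTER_CUBIC));print('origin',u-65,v-75)
cv2.imwrite('pics/w2.png',np.hstack(A))
E
```

```text
clock: 2.52
eef_pos: [0.5006, 0.1119, 0.2731]
tool_rot: [0.995, 0.077, -0.005, -0.056]
ft_force: [0.4, 0.1, 0.5]
grip_width: 0.085
grasp_force: 0.0
[0.50042892 0.11184384 0.27277144] [[0.988, 0.153, -0.019], [0.154, -0.982, 0.111], [-0.002, -0.112, -0.994]]
[[168.29149154 135.69628716]
 [329.06079489 146.32675189]]
[0.58092393 0.15271967 0.        ]
origin 103 61
origin 264 71
```

View pics/w2.png

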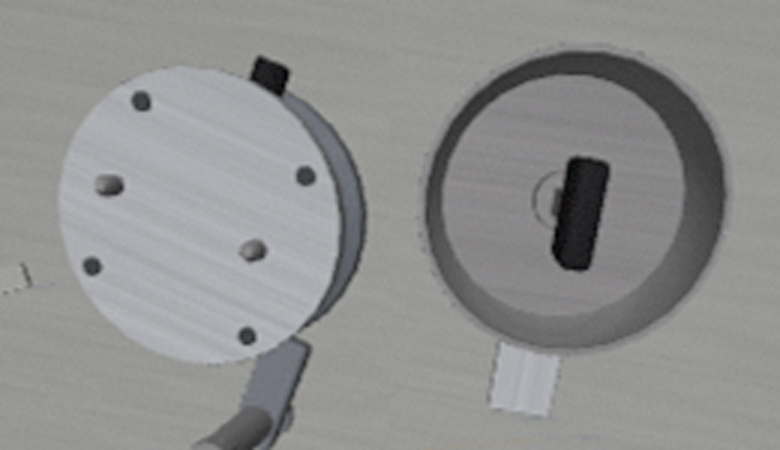

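```bash
cat > fit.py <<'E'
from h import *
from scipy.optimize import least_squares
d=np.load('w2.npz');c=(d['K'],d['R'],d['t']);im=d['im'][:,:,::-1].copy()
o1=np.array([103,61]);o2=np.array([264,71])
a=np.linspace(0,2*np.pi,73)
circ=lambda r,z:np.c_[r*np.cos(a),r*np.sin(a),0*a+z]
def W(p,X):
    X=np.atleast_2d(X);return np.c_[Ro.from_euler('z',p[2]).as_matrix()[:2,:2].dot(X[:,:2].T).T+p[:2],X[:,2]]
def ext(q): return np.array([q[:,0].min(),q[:,0].max(),q[:,1].min(),q[:,1].max()])
# drive: plate extents, peg mid-points
E1=np.array([58,342,66,364])/3+np.array([103,103,61,61])
P1=np.array([[109,184.5],[252,250]])/3+o1
f1=lambda p:np.r_[(ext(proj(c,W(p,circ(.062,.06))))-E1),(proj(c,W(p,[[0,.038,.0665],[0,-.028,.0665]]))-P1).ravel()]
r1=least_squares(f1,[.52,.25,0]);print('drive',r1.x,r1.fun.round(2))
# bowl: fin top ends, lug corners, rim extents (crop image offset 390)
F=(np.array([[589,158],[574,268]])-[390,0])/3+o2   # fin end centres (top face)
L=(np.array([[490,409],[549,415]])-[390,0])/3+o2
E2=np.array([424-390,725-390,50,351])/3+np.array([264,264,71,71])
f2=lambda p:np.r_[(ext(proj(c,W(p,circ(.062,.059))))-E2),(proj(c,W(p,[[-.105,.015,.01],[-.105,-.015,.01]]))-L).ravel()]
r2=least_squares(f2,[.54,.05,0]);print('bowl',r2.x,r2.fun.round(2))
print('fin pred',(proj(c,W(r2.x,[[.02,0,.098],[-.02,0,.098]]))-o2)*3+[390,0], 'clamp px',proj(c,W(r1.x,[[-.09,-.045,.08]])))
E
python3 fit.py
python3 - <<'E'
from h import *
o=readout.get_obs();print(o['joint_pos'].round(3) if hasattr(o['joint_pos'],'round') else o['joint_pos'])
E
```

```text
drive [ 0.52121175  0.24920777 -0.25916814] [ 0.15 -0.2  -0.28  0.09 -0.29  0.01  0.34  0.21]
bowl [0.54615468 0.0572206  0.03872469] [-2.7   2.31 -2.36  1.94 -0.35  0.22  0.4   1.18]
fin pred [[593.85331513 159.97452446]
 [573.02388261 272.08820355]] clamp px [[172.80737903 214.99543246]]
[0.153 0.253 0.123 1.443 0.113 3.141]
```

```bash
python3 jog.py '[[0,0,-0.18,0,0,0,0.085],[0,0,-0.36,0,0,0,0.085],[0,0,-0.54,0,0,0,0.085],[0,0,-0.72,0,0,0,0.085],[0,0,-0.9,0,0,0,0.085],[0,0,-1.08,0,0,0,0.085],[0,0,-1.26,0,0,0,0.085],[0,0,-1.44,0,0,0,0.085],[0,0,-1.62,0,0,0,0.085],[0,0,-1.8,0,0,0,0.085]]'
cat >> h.py <<'E'
def go(X,yaw):
    o=readout.get_obs();T=Ro.from_quat(o['tool_rot']);G=Ro.from_euler('z',yaw)*Ro.from_euler('x',np.pi)
    print('clock',o['clock'],'j6',o['joint_pos'][5].round(3),'rotvec',(T.inv()*G).as_rotvec().round(4),'d',T.inv().apply(np.array(X)-o['eef_pos']).round(4))
E
python3 -c "
from h import *
go([.546,.057,.17],np.pi+.039)"
```

```text
clock: 3.82
eef_pos: [0.5001, 0.1118, 0.272]
tool_rot: [0.556, 0.829, 0.04, -0.039]
ft_force: [-0.6, -0.5, 0.3]
grip_width: 0.0849
grasp_force: 0.0
clock 3.825 j6 1.335 rotvec [ 0.0875 -0.0822 -1.2191] d [-0.079   0.0194  0.0944]
```

```bash
python3 jog.py '[[0.013,-0.012,-0.174,-0.011,0.003,0.013,0.085],[0.025,-0.024,-0.348,-0.022,0.006,0.026,0.085],[0.038,-0.036,-0.522,-0.034,0.009,0.04,0.085],[0.05,-0.047,-0.697,-0.045,0.011,0.054,0.085],[0.0625,-0.059,-0.871,-0.056,0.014,0.067,0.085],[0.075,-0.0705,-1.045,-0.068,0.017,0.081,0.085],[0.0875,-0.0822,-1.2191,-0.079,0.0194,0.0944,0.085],[0.0875,-0.0822,-1.2191,-0.079,0.0194,0.0944,0.085],[0.0875,-0.0822,-1.2191,-0.079,0.0194,0.0944,0.085]]'
python3 - <<'E'
from h import *
go([.546,.057,.068],np.pi+.039)
c=cal('wrist');im=cams.camera('wrist');np.savez('w3.npz',K=c[0],R=c[1],t=c[2],im=im)
v=cv2.resize(im[:,:,::-1],(800,600),interpolation=cv2.INTER_CUBIC)
cv2.imwrite('pics/w3.png',v)
print(proj(c,[[.546,.057,.098],[.566,.057,.098],[.526,.056,.098],[.5227-.087-.0115,.2288,.08]])*800/512)
E
```

```text
clock: 4.95
eef_pos: [0.5454, 0.057, 0.17]
tool_rot: [-0.015, 1.0, 0.0, -0.001]
ft_force: [0.7, -0.2, 0.3]
grip_width: 0.085
grasp_force: 0.0
clock 4.95 j6 0.073 rotvec [ 0.0002 -0.0011 -0.0081] d [-7.00e-04 -1.00e-04  1.02e-01]
[[401.65814246 320.66966882]
 [400.38921933 357.49701882]
 [400.96249681 281.9949174 ]
 [771.62092616  75.22443165]]
```

View pics/w3.png

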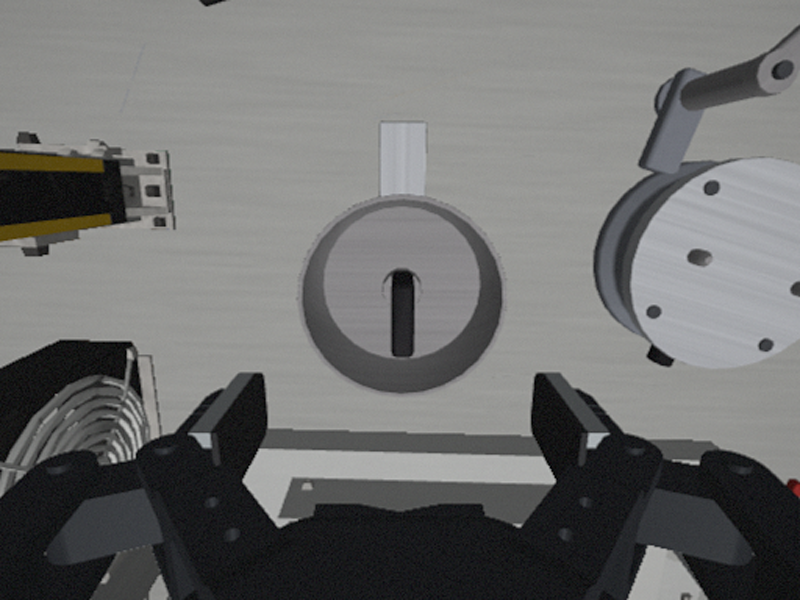

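```bash
python3 jog.py '[[0,0,0,-0.0005,0,0.05,0.085],[0,0,0,-0.0005,0,0.09,0.05],[0,0,0,-0.0005,0,0.102,0.04],[0,0,0,-0.0005,0,0.102,0],[0,0,0,-0.0005,0,0.102,0],[0,0,0,-0.0005,0,0.102,0],[0,0,0,-0.0005,0,0.102,0],[0,0,0,-0.0005,0,0.102,0]]'; python3 -c "
from h import *
go([.521,.249,.23],np.pi-.259)"
```

```text
clock: 6.0
eef_pos: [0.547, 0.0575, 0.069]
tool_rot: [-0.017, 1.0, 0.0, 0.001]
ft_force: [0.3, 2.3, 7.2]
grip_width: 0.011
grasp_force: 61.8
clock 6.0 j6 0.071 rotvec [0.001  0.002  0.2928] d [ 0.0192  0.1924 -0.1609]
```

```bash
python3 jog.py '[[0,0,0,0,0,-0.05,0],[0,0,0,0,0,-0.1,0],[0,0,0,0,0,-0.13,0],[0,0,0.1,0.003,0.06,-0.13,0],[0,0,0.2,0.01,0.12,-0.13,0],[0,0,0.293,0.02,0.17,-0.13,0],[0,0,0.293,0.02,0.192,-0.13,0],[0,0,0.293,0.02,0.192,-0.13,0],[0,0,0.293,0.02,0.192,-0.13,0]]'
python3 - <<'E'
from h import *
from scipy.optimize import least_squares
d=np.load('w3.npz');c=(d['K'],d['R'],d['t']);s=.64
for q in[(380,122),(427,122)]: print(onz(c,np.array(q)*s,.01))
for q in[(402,357)]: print('fin +x end',onz(c,np.array(q)*s,.098))
a=np.linspace(0,6.283,90);E=np.array([299,506,194,394])*s
def f(p):
    q=proj(c,np.c_[p[0]+p[2]*np.cos(a),p[1]+p[2]*np.sin(a),0*a+.059]);return np.r_[q[:,0].min(),q[:,0].max(),q[:,1].min(),q[:,1].max()]-E
r=least_squares(f,[.54,.05,.06]);print(r.x,r.fun)
# drive pegs in w3
from fit import r1,W
print(proj(c,W(r1.x,[[0,-.028,.0665],[0,.038,.0665]]))/s)
go([.521,.249,.2],np.pi-.259)
E
```

```text
clock: 7.12
eef_pos: [0.5191, 0.2469, 0.1965]
tool_rot: [0.13, 0.992, -0.001, -0.001]
ft_force: [0.1, -0.1, -3.4]
grip_width: 0.011
grasp_force: 60.4
[0.44277338 0.04054863 0.01      ]
[0.44185221 0.07027936 0.01      ]
fin +x end [0.56569849 0.05782363 0.098     ]
[0.54585103 0.05778142 0.06086436] [ 0.02962029 -0.02961155 -0.02888814  0.03269465]
drive [ 0.52121175  0.24920777 -0.25916814] [ 0.15 -0.2  -0.28  0.09 -0.29  0.01  0.34  0.21]
bowl [0.54615468 0.0572206  0.03872469] [-2.7   2.31 -2.36  1.94 -0.35  0.22  0.4   1.18]
fin pred [[593.85331513 159.97452446]
 [573.02388261 272.08820355]] clamp px [[172.80737903 214.99543246]]
[[699.30257661 257.42118401]
 [804.50259286 290.30080275]]
clock 7.125 j6 0.704 rotvec [-0.0026 -0.0026 -0.0012] d [-0.0013  0.0025 -0.0035]
```

```bash
python3 jog.py '[[0,0,0,-0.002,0.0025,0.03,0],[0,0,0,-0.002,0.0025,0.045,0],[0,0,0,-0.002,0.0025,0.045,0],[0,0,0,-0.002,0.0025,0.045,0]]'
python3 - <<'E'
from h import *
go([.5222,.2489,.129],np.pi-.259)
im=[]
for n in['scene','side']:
    c=cal(n);p=proj(c,[.50,.25,.08])[0].astype(int);print(n,p)
    im.append(cv2.resize(cams.camera(n)[p[1]-55:p[1]+55,p[0]-70:p[0]+60,::-1],(390,330),interpolation=cv2.INTER_CUBIC))
cv2.imwrite('pics/s3.png',np.hstack(im))
E
```

```text
clock: 7.62
eef_pos: [0.5222, 0.2497, 0.1529]
tool_rot: [0.13, 0.992, -0.0, -0.001]
ft_force: [-0.2, 0.5, -1.7]
grip_width: 0.0111
grasp_force: 60.3
clock 7.625 j6 0.706 rotvec [-0.0002 -0.0012 -0.0012] d [-0.0003 -0.0008  0.0239]
scene [202 192]
side [243 168]
```

View pics/s3.png

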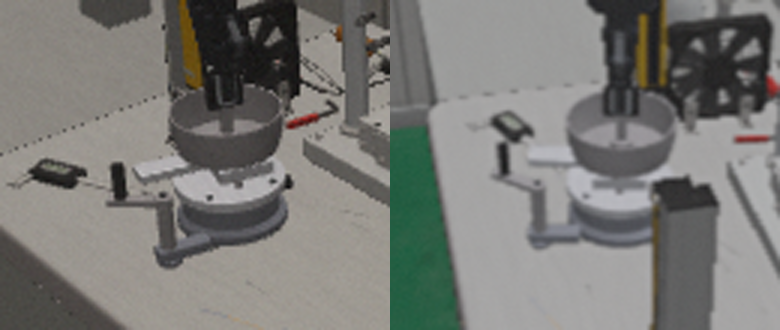

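```bash
python3 jog.py '[[0,0,0,0,-0.0006,0.006,0],[0,0,0,0,-0.0006,0.012,0],[0,0,0,0,-0.0006,0.015,0],[0,0,0,0,-0.0006,0.018,0],[0,0,0,0,-0.0006,0.018,0]]'; python3 -c "
from h import *
go([.5222,.2489,.129],np.pi-.259);print(readout.get_obs()['ft_torque'])"
```

```text
clock: 8.35
eef_pos: [0.5214, 0.25, 0.1338]
tool_rot: [0.129, 0.992, 0.0, -0.001]
ft_force: [0.4, 2.8, -5.0]
grip_width: 0.011
grasp_force: 60.4
clock 8.35 j6 0.705 rotvec [ 0.     -0.0024 -0.0001] d [-0.001  -0.0009  0.0048]
[ 0.62823372 -0.17325109 -0.00483149]
```

```bash
python3 jog.py '[[0,0,0,0,0,0.003,0],[0,0,0,0,0,0.005,0],[0,0,0,0,0,0.006,0],[0,0,0,0,0,0.006,0]]'; python3 -c "
from h import *
go([.5222,.2489,.129],np.pi-.259);print(readout.get_obs()['ft_torque'])"
```

```text
clock: 8.85
eef_pos: [0.5217, 0.2502, 0.1292]
tool_rot: [0.129, 0.992, 0.001, -0.001]
ft_force: [-2.2, 4.7, 4.8]
grip_width: 0.0109
grasp_force: 61.4
clock 8.85 j6 0.705 rotvec [ 0.0011 -0.0012 -0.0001] d [-0.0009 -0.0012  0.0002]
[0.77735257 0.5201542  0.01712123]
```

```bash
python3 jog.py '[[0,0,0,0,0,0.0005,0],[0,0,0,0,0,0.0005,0.04],[0,0,0,0,0,0.0005,0.04],[0,0,0,0,0,-0.03,0.05],[0,0,0,0,0,-0.08,0.05],[0,0,0,0.06,0,-0.1,0.05],[0,0,0,0.1,0,-0.1,0.05],[0,0,0,0.1,0,-0.1,0.05]]'
python3 - <<'E'
from h import *
from fit import r1,W
s=.64
a=cal('scene');b=cal('side');d=np.load('w1.npz');w=(d['K'],d['R'],d['t']);d=np.load('w3.npz');w3=(d['K'],d['R'],d['t'])
for th in np.arange(.9,1.4,.1):
    X=W(r1.x,[[-.09-.045*np.sin(th),-.045+.045*np.cos(th),z] for z in(.0995,.119)])
    print(th.round(1),X[0].round(4),*[ (proj(c,X)/s).round(0).tolist() for c in(a,b,w)])
print('obs scene (267,307) side (329,257) w1 tip (206,358)')
go([.5,.25,.23],np.pi-.259)
im=cams.camera('wrist');c=cal('wrist');np.savez('w4.npz',K=c[0],R=c[1],t=c[2],im=im)
cv2.imwrite('pics/w4.png',cv2.resize(im[:,:,::-1],(800,600)))
X=W(r1.x,[[-.09-.045*np.sin(th),-.045+.045*np.cos(th),.119] for th in(1.,1.1,1.2,1.3)]);print(proj(c,X)/s)
print(proj(c,W(r1.x,[[-.105,.015,.07],[-.105,-.015,.07],[-.02,0,.158],[.02,0,.158],[-.09,-.045,.08]]))/s)
E
```

```text
clock: 9.85
eef_pos: [0.423, 0.275, 0.2286]
tool_rot: [0.128, 0.992, -0.001, -0.001]
ft_force: [-0.1, -0.2, 0.3]
grip_width: 0.0501
grasp_force: 0.0
drive [ 0.52121175  0.24920777 -0.25916814] [ 0.15 -0.2  -0.28  0.09 -0.29  0.01  0.34  0.21]
bowl [0.54615468 0.0572206  0.03872469] [-2.7   2.31 -2.36  1.94 -0.35  0.22  0.4   1.18]
fin pred [[593.85331513 159.97452446]
 [573.02388261 272.08820355]] clamp px [[172.80737903 214.99543246]]
0.9 [0.3958 0.2648 0.0995] [[268.0, 307.0], [267.0, 299.0]] [[332.0, 258.0], [331.0, 250.0]] [[211.0, 346.0], [200.0, 354.0]]
1.0 [0.3923 0.262  0.0995] [[268.0, 309.0], [267.0, 300.0]] [[330.0, 259.0], [330.0, 251.0]] [[214.0, 350.0], [204.0, 358.0]]
1.1 [0.3892 0.2588 0.0995] [[267.0, 310.0], [266.0, 301.0]] [[329.0, 260.0], [329.0, 252.0]] [[217.0, 354.0], [207.0, 362.0]]
1.2 [0.3863 0.2553 0.0995] [[267.0, 311.0], [266.0, 302.0]] [[328.0, 261.0], [327.0, 253.0]] [[221.0, 357.0], [211.0, 365.0]]
1.3 [0.3839 0.2515 0.0995] [[267.0, 312.0], [266.0, 304.0]] [[327.0, 262.0], [326.0, 254.0]] [[225.0, 360.0], [215.0, 368.0]]
obs scene (267,307) side (329,257) w1 tip (206,358)
clock 9.85 j6 0.834 rotvec [-0.0018 -0.0019  0.0019] d [-0.0809 -0.0046 -0.0015]
[[365.4274962  252.312009  ]
 [358.47716133 248.38391561]
 [351.15316829 245.14344171]
 [343.53625826 242.63123791]]
[[423.06917778 274.10646691]
 [379.46346146 274.05408334]
 [401.64726073 458.81792972]
 [401.44457808 519.55698781]
 [334.6602514  298.82205083]]
```

View pics/w4.png

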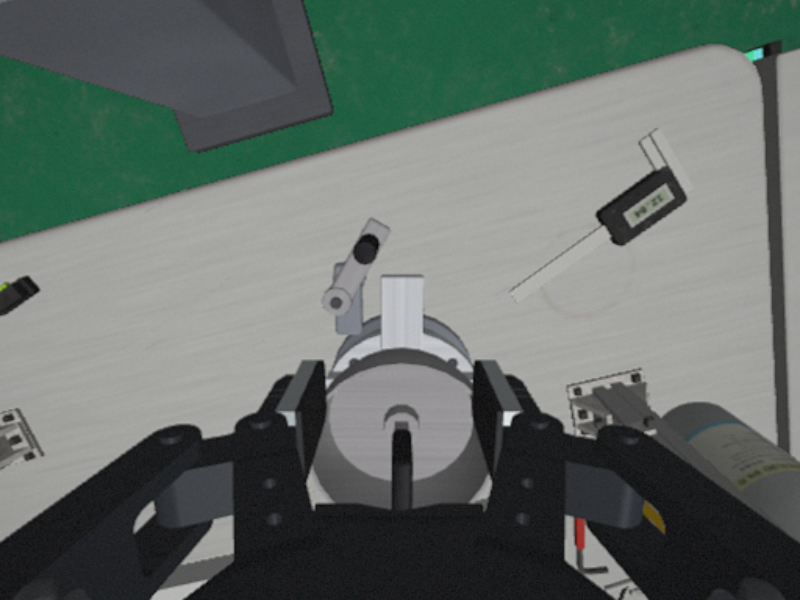

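```bash
python3 -c "
from h import *
go([.3923,.262,.09],np.pi-.259)"
```

```text
clock 9.9 j6 0.833 rotvec [-0.0014 -0.0011  0.0008] d [ 0.0276 -0.0205  0.1385]
```

```bash
python3 jog.py '[[0,0,0,0.0276,-0.0205,0.05,0.05],[0,0,0,0.0276,-0.0205,0.1,0.05],[0,0,0,0.0276,-0.0205,0.135,0.05],[0,0,0,0.0276,-0.0205,0.1385,0.05],[0,0,0,0.0276,-0.0205,0.1385,0],[0,0,0,0.0276,-0.0205,0.1385,0],[0,0,0,0.0276,-0.0205,0.1385,0],[0,0,0,0.0276,-0.0205,0.1385,0]]'; python3 -c "
from h import *
go([.3923,.262,.09],np.pi-.259)"
```

```text
clock: 10.9
eef_pos: [0.3944, 0.263, 0.0915]
tool_rot: [0.129, 0.992, 0.001, 0.001]
ft_force: [2.0, -1.0, 7.0]
grip_width: 0.0121
grasp_force: 58.7
clock 10.9 j6 0.848 rotvec [ 0.0017  0.0014 -0.0007] d [ 0.0018 -0.0015  0.0015]
```

```bash
python3 jog.py '[[0,0,0,-0.0056,0.007,0,0],[0,0,0,-0.0125,0.0128,0,0],[0,0,0,-0.0203,0.0171,0,0],[0,0,0,-0.0289,0.0198,0,0],[0,0,0,-0.036,0.0206,0,0],[0,0,0,-0.038,0.0207,0,0],[0,0,0,-0.038,0.0207,0,0]]'
python3 - <<'E'
from h import *
from scipy.spatial.transform import Rotation as Ro
p=readout.get_obs()['eef_pos'];q=Ro.from_euler('z',.259).apply(p-[.5212,.2492,0]);print('drive frame',q.round(4),readout.get_obs()['grip_width'])
E
```

```text
clock: 11.78
eef_pos: [0.4355, 0.2741, 0.0912]
tool_rot: [0.129, 0.992, 0.002, -0.0]
ft_force: [-0.6, 1.1, 6.1]
grip_width: 0.012
grasp_force: 59.4
drive frame [-0.0892  0.0021  0.0912] 0.012007960873454246
```

```bash
python3 jog.py '[[0,0,0,-0.002,0,0,0],[0,0,0,-0.004,0,0,0],[0,0,0,-0.004,0,0,0]]'
python3 - <<'E'
from h import *
o=readout.get_obs();p=o['eef_pos'];R=Ro.from_euler('z',.259);print('drive frame',R.apply(p-[.5212,.2492,0]).round(4),R.apply(o['ft_force']).round(1))
E
```

```text
clock: 12.15
eef_pos: [0.4369, 0.2739, 0.0911]
tool_rot: [0.129, 0.992, 0.002, -0.003]
ft_force: [-7.1, 3.7, 10.2]
grip_width: 0.0119
grasp_force: 59.7
drive frame [-0.0878  0.0023  0.0911] [-7.8  1.8 10.2]
```

```bash
python3 jog.py '[[0,0,0,-0.002,0,0,0],[0,0,0,-0.002,0,0,0],[0,0,0,-0.001,0,0,0.03],[0,0,0,0,0,0,0.04],[0,0,0,0.002,0,0,0.05],[0,0,0,0.002,0,-0.04,0.05],[0,0,0,0.01,0,-0.1,0.06],[0,0,0,0.01,0,-0.16,0.085],[0,0,0,0.01,0,-0.18,0.085],[0,0,0,0.01,0,-0.18,0.085]]'
python3 - <<'E'
from h import *
from fit import r1,W
o=readout.get_obs();print(o['ft_force'],o['joint_pos'])
im=cams.camera('wrist');c=cal('wrist');s=.64
v=im[60:300,100:400,::-1];cv2.imwrite('pics/w5.png',cv2.resize(v,None,fx=2.5,fy=2.5))
print((proj(c,W(r1.x,[[-.09,0,.119],[-.09,-.045,.08],[-.105,.015,.07],[-.105,-.015,.07],[-.09+.045*np.sin(.1),-.045+.045*np.cos(.1),.119]]))-[100,60])*2.5)
E
```

```text
clock: 13.4
eef_pos: [0.4303, 0.2747, 0.2714]
tool_rot: [0.129, 0.992, 0.001, 0.001]
ft_force: [0.5, -0.3, 0.1]
grip_width: 0.085
grasp_force: 0.0
drive [ 0.52121175  0.24920777 -0.25916814] [ 0.15 -0.2  -0.28  0.09 -0.29  0.01  0.34  0.21]
bowl [0.54615468 0.0572206  0.03872469] [-2.7   2.31 -2.36  1.94 -0.35  0.22  0.4   1.18]
fin pred [[593.85331513 159.97452446]
 [573.02388261 272.08820355]] clamp px [[172.80737903 214.99543246]]
[ 0.52408718 -0.32564246  0.08024112] [5.67660796e-01 2.46743042e-01 1.16939056e-01 1.43882163e+00
 9.06121575e-04 8.27353620e-01]
[[390.37418852 315.4245194 ]
 [295.4679381  295.6908103 ]
 [421.03644932 260.8493293 ]
 [358.99418781 260.8787556 ]
 [389.8390402  325.69202933]]
```

View pics/w5.png

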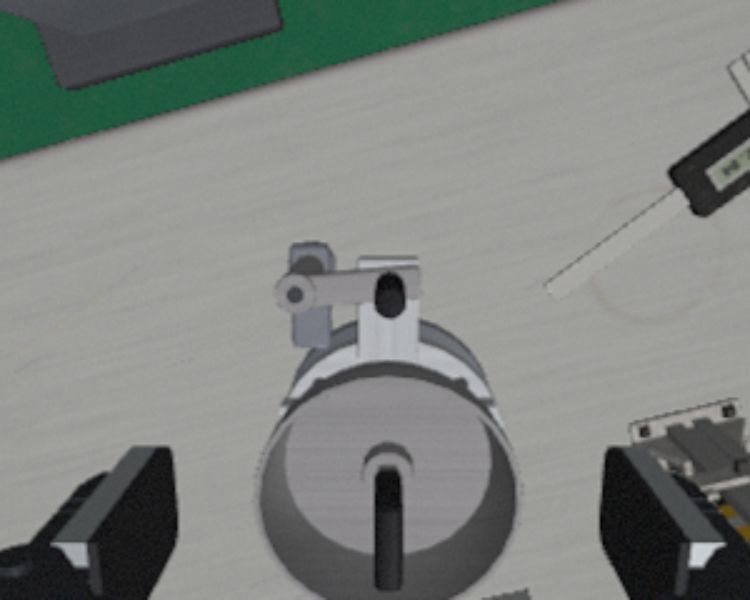

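```bash
cat > kn.py <<'E'
from h import *
from fit import r1,W
im=cams.camera('wrist').astype(int);c=cal('wrist');a=np.linspace(0,6.283,40)
u,v=proj(c,W(r1.x,[-.09,0,.1]))[0];u,v=int(u),int(v)
sub=im[v-16:v+16,u-12:u+13].max(2);m=sub<70
_,lab,st,ce=cv2.connectedComponentsWithStats(m.astype(np.uint8));k=1+st[1:,4].argmax()
print('knob blob: cols',st[k,0]+u-12,st[k,2],'rows',st[k,1]+v-16,st[k,3],'centroid',ce[k]+[u-12,v-16])
for th in(-.05,0,.05,.1,.15):
    q=np.vstack([proj(c,W(r1.x,np.c_[-.09-.045*np.sin(th)+.007*np.cos(a),-.045+.045*np.cos(th)+.007*np.sin(a),0*a+z])) for z in(.08,.119)]).astype(np.float32)
    h=cv2.convexHull(q);M=cv2.moments(h);print(th,q.min(0),q.max(0),M['m10']/M['m00'],M['m01']/M['m00'])
# lug tip row
col=im[v-40:v-5,u-10].sum(1)//3;print('lug edge col',u-10,[int(x) for x in col],'row0',v-40, 'pred',proj(c,W(r1.x,[[-.105,0,.07]])))
E
python3 kn.py
```

```text
drive [ 0.52121175  0.24920777 -0.25916814] [ 0.15 -0.2  -0.28  0.09 -0.29  0.01  0.34  0.21]
bowl [0.54615468 0.0572206  0.03872469] [-2.7   2.31 -2.36  1.94 -0.35  0.22  0.4   1.18]
fin pred [[593.85331513 159.97452446]
 [573.02388261 272.08820355]] clamp px [[172.80737903 214.99543246]]
knob blob: cols 251 12 rows 170 18 centroid [256.5359116  178.93370166]
-0.05 [250.20297 175.20338] [263.4449 195.538 ] 256.76187864786016 185.54594153471717
0 [250.24579 173.33208] [263.5139  193.49773] 256.81492729709356 183.5885099565583
0.05 [250.18187 171.45416] [263.4763  191.44942] 256.76669482270364 181.62372545786147
0.1 [250.01077 169.5743 ] [263.33148 189.39816] 256.6167115195626 179.65647943367958
0.15 [249.73228 167.69724] [263.07925 187.34917] 256.3647651754922 177.6917480839772
lug edge col 246 [158, 158, 156, 158, 157, 154, 154, 157, 159, 159, 158, 158, 157, 158, 155, 153, 156, 159, 160, 160, 162, 134, 98, 153, 182, 186, 144, 101, 117, 139, 142, 142, 142, 141, 141] row0 142 pred [[256.71918784 165.16287174]]
```

```bash
python3 -c "
from h import *
p=Ro.from_euler('z',-.259).apply([-.122,0,0])+[.5212,.2492,.098]
go(p,np.pi-.259)"
```

```text
clock 13.5 j6 0.827 rotvec [-0.0023 -0.0034 -0.0006] d [0.0259 0.0002 0.1705]
```

```bash
python3 jog.py '[[0,0,0,0.026,0,0.04,0],[0,0,0,0.026,0,0.09,0],[0,0,0,0.026,0,0.1,0],[0,0,0,0.026,0,0.15,0],[0,0,0,0.026,0,0.17,0],[0,0,0,0.022,0,0.17,0],[0,0,0,0.018,0,0.17,0],[0,0,0,0.014,0,0.17,0],[0,0,0,0.012,0,0.17,0],[0,0,0,0.012,0,0.17,0]]'
cat > df.py <<'E'
from h import *
o=readout.get_obs();p=o['eef_pos'];R=Ro.from_euler('z',.259);print('drive frame',R.apply(p-[.5212,.2492,0]).round(4),R.apply(o['ft_force']).round(1))
E
python3 df.py; python3 kn.py | grep -v -e fin -e drive -e '^ \['
```

```text
clock: 14.75
eef_pos: [0.4173, 0.2781, 0.1006]
tool_rot: [0.129, 0.992, 0.001, -0.001]
ft_force: [-3.9, 2.5, 3.1]
grip_width: -0.0001
grasp_force: 2.0
drive frame [-0.1079  0.0013  0.1006] [-4.4  1.4  3.1]
bowl [0.54615468 0.0572206  0.03872469] [-2.7   2.31 -2.36  1.94 -0.35  0.22  0.4   1.18]
knob blob: cols 244 25 rows 256 32 centroid [256.05589124 273.85800604]
-0.05 [242.3492  248.70343] [270.20734 308.34436] 256.12659520697616 279.64079009022225
0 [242.40976 245.41953] [270.3844 304.5394] 256.23401403307054 276.0886347323615
0.05 [242.24493 242.11363] [270.33713 300.70303] 256.13766264055045 272.50949519082707
0.1 [241.85226 238.79387] [270.06274 296.84457] 255.83528049049698 268.91210337973547
0.15 [241.22989 235.46855] [269.5591 292.9736] 255.3251389762429 265.3054342714111
lug edge col 246 [77, 78, 78, 78, 78, 76, 80, 78, 79, 78, 75, 76, 79, 82, 80, 78, 74, 77, 78, 75, 78, 79, 76, 78, 79, 77, 70, 121, 167, 118, 45, 21, 26, 26, 27] row0 232 pred [[255.99168099 227.38534391]]
```

```bash
python3 jog.py '[[0,0,0,-0.002,0,0,0],[0,0,0,-0.004,0,0,0],[0,0,0,-0.004,0,0,0],[0,0,0,-0.004,0,0,0]]'; python3 df.py
```

```text
clock: 15.3
eef_pos: [0.4175, 0.2778, 0.1003]
tool_rot: [0.128, 0.992, 0.001, -0.005]
ft_force: [-11.7, 6.1, 10.1]
grip_width: -0.0
grasp_force: 7.0
drive frame [-0.1075  0.0011  0.1003] [-12.9   2.9  10.1]
```

```bash
python3 jog.py '[[0,0,0,0.008,0,0,0],[0,0,0,0.016,0,0,0],[0,0,0,0.016,0,-0.06,0],[0,0,0,0.0,0,-0.12,0.04],[0,0,0,-0.015,0,-0.17,0.085],[0,0,0,-0.015,0,-0.17,0.085],[0,0,0,-0.015,0,-0.17,0.085]]';python3 kn.py | grep -v -e fin -e drive -e '^ \['
```

```text
clock: 16.18
eef_pos: [0.436, 0.272, 0.2691]
tool_rot: [0.13, 0.992, -0.001, -0.001]
ft_force: [0.2, -0.3, 0.3]
grip_width: 0.0725
grasp_force: 0.0
bowl [0.54615468 0.0572206  0.03872469] [-2.7   2.31 -2.36  1.94 -0.35  0.22  0.4   1.18]
knob blob: cols 252 12 rows 168 18 centroid [257.23863636 176.39204545]
-0.05 [250.49902 169.52623] [263.82587 189.35141] 257.09332268956825 179.60906094502664
0 [250.54265 167.63408] [263.89603 187.28586] 257.14836266339637 177.6282881374462
0.05 [250.47887 165.73521] [263.85886 185.2121 ] 257.1011530990192 175.64008536295117
0.1 [250.3072  163.83435] [263.7138  183.13531] 256.9511954292698 173.64940966813208
0.15 [250.02745 161.93628] [263.46063 181.06075] 256.6982392322745 171.66129429572223
lug edge col 247 [159, 159, 160, 160, 159, 158, 157, 158, 159, 161, 161, 162, 158, 161, 158, 153, 157, 160, 162, 165, 167, 115, 139, 182, 187, 185, 185, 191, 131, 107, 133, 139, 144, 144, 143] row0 137 pred [[257.0409637  159.54439165]]
```

```bash
python3 jog.py '[[0,0,-0.1,-0.001,-0.04,-0.02,0.085],[0,0,-0.2,-0.003,-0.09,-0.03,0.085],[0,0,-0.35,-0.005,-0.14,-0.03,0.085],[0,0,-0.5,-0.006,-0.19,-0.03,0.085],[0,0,-0.65,-0.008,-0.24,-0.03,0.085],[0,0,-0.8,-0.01,-0.29,-0.03,0.085],[0,0,-0.95,-0.011,-0.34,-0.03,0.085],[0,0,-1.1,-0.012,-0.39,-0.03,0.085],[0,0,-1.25,-0.013,-0.423,-0.03,0.085],[0,0,-1.4,-0.013,-0.423,-0.03,0.085]]'; python3 -c "
from h import *
go([.40,-.34,.26],4.45)"
```

```text
clock: 17.48
eef_pos: [0.3385, -0.1413, 0.2982]
tool_rot: [-0.54, 0.842, 0.002, -0.002]
ft_force: [0.3, -0.3, -0.6]
grip_width: 0.0851
grasp_force: 0.0
clock 17.475 j6 -1.535 rotvec [ 0.0058 -0.0015 -0.1675] d [ 0.1549 -0.1389  0.0377]
```

```bash
python3 jog.py '[[0,0,-0.06,0.037,-0.039,0.01,0.085],[0,0,-0.12,0.074,-0.078,0.02,0.085],[0,0,-0.1675,0.11,-0.118,0.03,0.085],[0,0,-0.1675,0.147,-0.157,0.038,0.085],[0,0,-0.1675,0.184,-0.196,0.038,0.085],[0,0,-0.1675,0.184,-0.196,0.038,0.085],[0,0,-0.1675,0.184,-0.196,0.038,0.085],[0,0,-0.1675,0.184,-0.196,0.038,0.085]]'
python3 - <<'E'
from h import *
im=cams.camera('wrist');c=cal('wrist');np.savez('w6.npz',K=c[0],R=c[1],t=c[2],im=im)
go([.461,-.378,.12],4.45)
cv2.imwrite('pics/w6.png',cv2.resize(im[:,:,::-1],(800,600)))
print(proj(c,[.461,-.378,.012])/.64)
E
```

```text
clock: 18.48
eef_pos: [0.4411, -0.3873, 0.262]
tool_rot: [-0.609, 0.793, 0.001, -0.001]
ft_force: [-0.2, 0.8, -0.1]
grip_width: 0.0846
grasp_force: 0.0
clock 18.525 j6 -2.029 rotvec [ 0.0018 -0.0009  0.0008] d [-0.0143 -0.0169  0.1424]
[[379.35760468 275.41941827]]
```

View pics/w6.png

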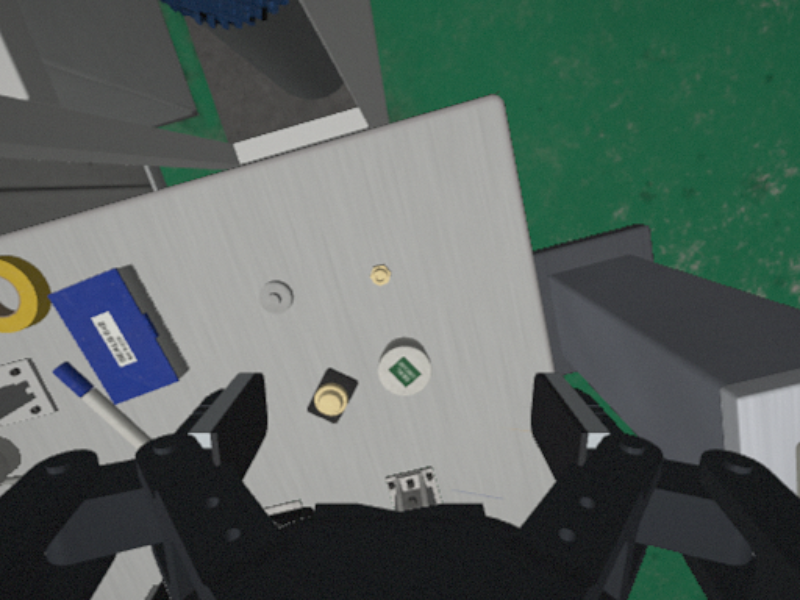

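Run:
```python
from h import *
d=np.load('w6.npz');c=(d['K'],d['R'],d['t']);im=d['im'].astype(int)
s=im[160:190,228:258];m=(s[...,0]-s[...,2]>35).astype(np.uint8);yx=np.argwhere(m).mean(0);uv=yx[::-1]+[228,160]
print(m.sum(),uv,onz(c,uv,.012),onz(c,uv,.018))
go(np.r_[onz(c,uv,.013)[:2],.004],4.45)
```

```text
127 [242.98425197 175.72440945] [ 0.460525   -0.37867945  0.012     ] [ 0.45995765 -0.37983875  0.018     ]
clock 18.525 j6 -2.029 rotvec [ 0.0018 -0.0009  0.0008] d [-0.0135 -0.0168  0.2584]
```

```bash
python3 jog.py '[[0,0,0,-0.0135,-0.0168,0.06,0.06],[0,0,0,-0.0135,-0.0168,0.12,0.05],[0,0,0,-0.0135,-0.0168,0.18,0.045],[0,0,0,-0.0135,-0.0168,0.23,0.045],[0,0,0,-0.0135,-0.0168,0.255,0.045],[0,0,0,-0.0135,-0.0168,0.2584,0.045],[0,0,0,-0.0135,-0.0168,0.2584,0],[0,0,0,-0.0135,-0.0168,0.2584,0],[0,0,0,-0.0135,-0.0168,0.2584,0],[0,0,0,-0.0135,-0.0168,0.2584,0]]'; python3 -c "
from h import *
go([.36,-.36,.3],4.45)"
```

```text
clock: 19.77
eef_pos: [0.4621, -0.3811, 0.0059]
tool_rot: [-0.608, 0.794, -0.001, -0.0]
ft_force: [-1.0, 1.5, 6.4]
grip_width: 0.0146
grasp_force: 58.9
clock 19.775 j6 -1.997 rotvec [-0.002  -0.0022 -0.0003] d [ 0.0068  0.1035 -0.2943]
```

```bash
python3 jog.py '[[0,0,0,0,0,-0.05,0],[0,0,0,0,0,-0.11,0],[0,0,0,0,0.03,-0.16,0],[0,0,0,0.005,0.065,-0.21,0],[0,0,0,0.007,0.1,-0.26,0],[0,0,0,-0.04,0.12,-0.285,0],[0,0,0,-0.09,0.14,-0.295,0],[0,0,0,-0.145,0.16,-0.295,0],[0,0,0,-0.201,0.18,-0.295,0],[0,0,0,-0.201,0.18,-0.295,0]]'; python3 -c "
from h import *
go([.512,.2144,.25],4.453)"
```

```text
clock: 21.02
eef_pos: [0.3391, -0.1361, 0.2997]
tool_rot: [-0.611, 0.792, -0.0, -0.0]
ft_force: [0.7, -0.7, 0.4]
grip_width: 0.0144
grasp_force: 58.7
clock 21.025 j6 -1.696 rotvec [-0.     -0.0006  0.003 ] d [-0.3829 -0.0783  0.0495]
```

```bash
python3 jog.py '[[0,0,0,-0.04,0,0,0],[0,0,0,-0.09,-0.01,0,0],[0,0,0,-0.14,-0.02,0,0],[0,0,0,-0.19,-0.03,0,0],[0,0,0,-0.24,-0.04,0.01,0],[0,0,0,-0.29,-0.05,0.02,0],[0,0,0,-0.34,-0.07,0.04,0],[0,0,0.003,-0.383,-0.0783,0.0495,0],[0,0,0.003,-0.383,-0.0783,0.0495,0],[0,0,0.003,-0.383,-0.0783,0.0495,0]]'
python3 - <<'E'
from h import *
go([.512,.2144,.09],4.453)
im=[]
for n in['scene','side']:
    c=cal(n);p=proj(c,[.50,.25,.12])[0].astype(int)
    im.append(cv2.resize(cams.camera(n)[p[1]-55:p[1]+55,p[0]-65:p[0]+65,::-1],(390,330),interpolation=cv2.INTER_CUBIC))
cv2.imwrite('pics/s4.png',np.hstack(im))
E
```

```text
clock: 22.28
eef_pos: [0.515, 0.2094, 0.2486]
tool_rot: [-0.607, 0.795, 0.0, -0.001]
ft_force: [0.8, -0.2, 0.1]
grip_width: 0.0145
grasp_force: 58.7
clock 22.275 j6 -0.918 rotvec [ 0.0021 -0.0016 -0.0071] d [-0.0043  0.0038  0.1586]
```

View pics/s4.png

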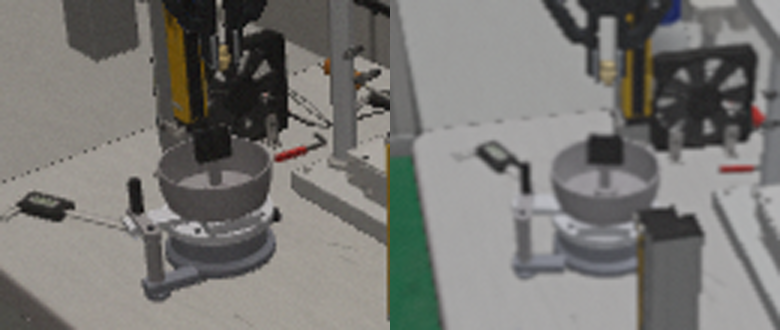

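```bash
python3 jog.py '[[0,0,0,-0.003,0.002,0.05,0],[0,0,0,-0.003,0.002,0.1,0],[0,0,0,-0.003,0.002,0.1,0],[0,0,0,-0.003,0.002,0.1,0]]'; python3 -c "
from h import *
go([.512,.2144,.092],4.453)"
```

```text
clock: 22.88
eef_pos: [0.5146, 0.2135, 0.1512]
tool_rot: [-0.607, 0.795, 0.0, 0.001]
ft_force: [0.4, -0.8, 0.3]
grip_width: 0.0143
grasp_force: 58.8
clock 22.875 j6 -0.911 rotvec [-0.0007  0.0012 -0.0074] d [-0.0001  0.0028  0.0591]
```

```bash
python3 jog.py '[[0,0,0,0,0.0025,0.03,0],[0,0,0,0,0.0025,0.05,0],[0,0,0,0,0.0025,0.059,0],[0,0,0,0,0.0025,0.059,0],[0,0,0,0,0.0025,0.059,0],[0,0,0,0,0.0025,0.059,0.03],[0,0,0,0,0.0025,0.059,0.03],[0,0,0,0,0.0025,0.059,0.03]]'; python3 -c "
from h import *
go([.512,.2144,.25],4.453)"
```

```text
clock: 23.88
eef_pos: [0.5109, 0.2144, 0.0899]
tool_rot: [-0.607, 0.795, 0.001, -0.001]
ft_force: [0.2, 0.3, -0.1]
grip_width: 0.0303
grasp_force: 0.0
clock 23.875 j6 -0.908 rotvec [ 0.0018 -0.0006 -0.0063] d [-0.0002 -0.0008 -0.1601]
```

```bash
python3 jog.py '[[0,0,0,0,0,-0.02,0.03],[0,0,0,0,0,-0.06,0.03],[0,0,0,0,0,-0.11,0.03],[0,0,0,0.03,0,-0.16,0.03],[0,0,0,0.06,0,-0.18,0.06],[0,0,0,0.06,0,-0.18,0.085],[0,0,0,0.06,0,-0.18,0.085]]'
python3 - <<'E'
from h import *
im=cams.camera('wrist');c=cal('wrist');p=proj(c,[.50,.24,.1])[0].astype(int);print(p)
v0,u0=max(p[1]-90,0),max(p[0]-120,0)
cv2.imwrite('pics/w7.png',cv2.resize(im[v0:v0+200,u0:u0+240,::-1],None,fx=3,fy=3,interpolation=cv2.INTER_CUBIC))
E
```

```text
clock: 24.75
eef_pos: [0.4953, 0.1567, 0.2691]
tool_rot: [-0.607, 0.795, 0.001, -0.001]
ft_force: [-0.7, -0.0, -0.6]
grip_width: 0.0826
grasp_force: 0.0
[268 246]
```

View pics/w7.png

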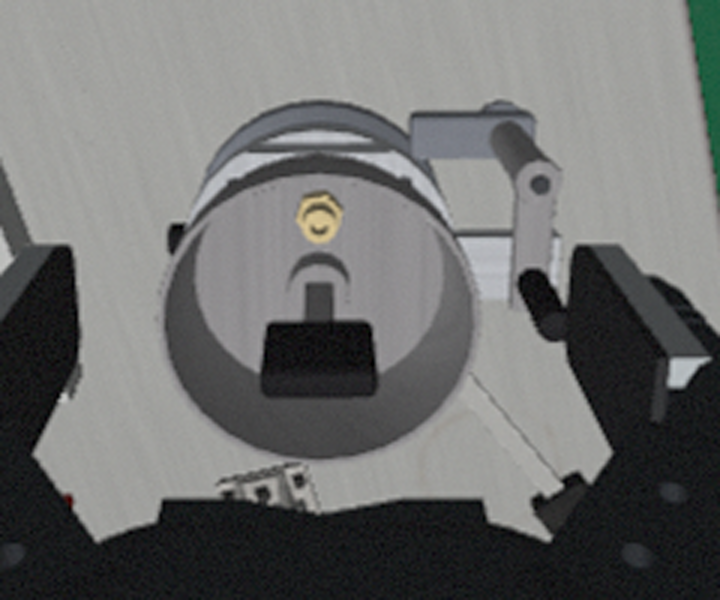

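The picture shows the fitting in the bowl at (320,217), the bowl seated, and the clamp arm over the lug with its knob at about (540,305).

```bash
python3 -c "
from workcell import bot, cams, readout
print(bot.job_done())"
```

```text
the job is handed in; nothing more can be done
None
```

I seated the bowl on the drive's two pegs with its lug on the clamp side, swung the clamp arm in to its stop over the lug, and put the fitting in the bowl. I left the pot, pad and puck alone and handed the job in at about 25 s on the clock; the hand-in gave no verdict.

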